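# Sort the sewing things into their trays

### The job

Tidy up after sewing: put each of the five loose things in the row nearest you into the tray that already holds a sample of its kind. The red and the blue spool go into the tray with the yellow spool, standing upright; the pink tailor's chalk and the eraser go into the tray with the white chalk stick, lying flat the way up they were found; and the black felt pen goes into the tray with the white pen, lying flat. Set everything right on the tray's floor, and do not push about the glue stick or the dish of pins beside the work.

Things in the scene. Friction and masses are not known exactly. Their poses are not given: they have to be found in the camera images.
- red_spool: small spool of red thread standing upright, loose, 52 mm tall; end flanges 29 mm across (the lowest and the topmost 6 mm), thread between them 18 to 20 mm across. Origin: centre of its underside; z is its axis, up.
- blue_spool: small spool of blue thread standing upright, loose, 56 mm tall; end flanges 31 mm across (the lowest and the topmost 8 mm), thread between them 18 to 20 mm across. Origin: centre of its underside; z is its axis, up.
- pink_chalk: flat piece of pink tailor's chalk lying on the table, loose, 33 (its x) by 43 (its y) by 6 mm thick. Origin: centre of its underside; z up.
- eraser: eraser in a dark blue sleeve with a white end, lying flat, loose, 18 (its x) by 42 (its y) by 12 mm high. Origin: centre of its underside; z up.
- felt_pen: black felt pen lying flat, loose, 132 mm long (its y), 11 mm wide (its x; the fingers close on it at about 8 mm) and 13 mm high with its clip; it does not roll. Origin: middle of its length, on its underside; z up.
- spool_tray: open brown wooden tray, fixed to the table, outside 130 (its x) by 170 (its y) by 22 mm high, walls 5 mm, floor 5 mm thick, inside 120 by 160 mm. A yellow spool, 33 mm across and 60 mm tall, is fixed upright on its floor as a sample, with its centre at x = +35 mm, y = 0. The three trays are alike except for the sample. Origin: centre of the tray's underside, at table height; z up.
- marking_tray: open brown wooden tray, fixed, alike to spool_tray in all sizes; its sample is a white chalk stick, 8 mm thick and 62 mm long along the tray's y, fixed on the floor with its centre at x = +35 mm, y = 0. Origin: centre of the tray's underside, at table height; z up.
- pen_tray: open brown wooden tray, fixed, alike to spool_tray in all sizes; its sample is a white ballpoint pen with a red tip, 11 mm thick and 145 mm long, fixed on the floor along the tray's y with its centre at x = +35 mm, y = 0. Origin: centre of the tray's underside, at table height; z up.
- glue_stick: bystander: glue stick with green cap standing upright to the right of the trays, loose, 24 mm across, 86 mm tall. Origin: centre of its underside.
- pin_dish: bystander: round light blue dish of pins to the left of the trays, loose, 70 mm across, 15 mm high. Origin: centre of its underside.

How it is judged (in metres and radians):
At the end, for the whole second after the job is handed in: Both loose spools upright in the yellow-spool tray, chalk and eraser flat in the chalk-stick tray (undersides within 4 mm of the floor, tilt under 0.15 rad), felt pen level (0.09 rad) on the floor of the white-pen tray; each centre inside its tray, released and at rest (x of red_spool in the frame of spool_tray between -0.06 and 0.06 m and y of red_spool in the frame of spool_tray between -0.08 and 0.08 m and z of red_spool in the frame of spool_tray between 0.001 and 0.009 m and angle between each of red_spool, blue_spool, pink_chalk, eraser's own z axis and vertical below 0.15 rad and linear speed of each of red_spool, blue_spool, pink_chalk, eraser, felt_pen below 0.02 m/s and angular speed of each of red_spool, blue_spool, pink_chalk, eraser, felt_pen below 0.3 rad/s and x of blue_spool in the frame of spool_tray between -0.06 and 0.06 m and y of blue_spool in the frame of spool_tray between -0.08 and 0.08 m and z of blue_spool in the frame of spool_tray between 0.001 and 0.009 m and x of pink_chalk in the frame of marking_tray between -0.06 and 0.06 m and y of pink_chalk in the frame of marking_tray between -0.08 and 0.08 m and z of pink_chalk in the frame of marking_tray between 0.001 and 0.009 m and x of eraser in the frame of marking_tray between -0.06 and 0.06 m and y of eraser in the frame of marking_tray between -0.08 and 0.08 m and z of eraser in the frame of marking_tray between 0.001 and 0.009 m and x of felt_pen in the frame of pen_tray between -0.06 and 0.06 m and y of felt_pen in the frame of pen_tray between -0.08 and 0.08 m and z of felt_pen in the frame of pen_tray between 0.001 and 0.018 m and angle between felt_pen's own y axis and vertical between 1.48 and 1.66 rad); the robot touches nothing.
It fails at once if the glue stick is pushed more than 30 mm or tipped over (distance of glue_stick from where it was at the start of the episode above 0.03 m or angle between glue_stick's own z axis and vertical above 0.5 rad).
It fails at once if the dish of pins is pushed more than 30 mm or tipped over (distance of pin_dish from where it was at the start of the episode above 0.03 m or angle between pin_dish's own z axis and vertical above 0.5 rad).
It also fails if it takes over 120 s, if anything falls off the work surface, if the arm or the gripper's body presses on something with over 40 N, if the wrist force passes 120 N, or if a joint passes its speed limit or range.

### The arm

A 6-joint arm with a two-finger parallel gripper is mounted at the origin on a cart in front of the work surface, level with it; the furniture and walls round the work are solid. World frame = base frame: x ahead of the robot, y to its left, z up, the work surface at z = 0. Lengths are in m, angles in degrees, forces in N, time in s.
With the tool pointing down it reaches from about 0.4 to 0.925 m from the base axis. Payload 12.5 kg.
Tool frame: the origin (TCP) lies at the very end of the fingers, on their centre line; the grasp point (between the pads) lies 19 mm behind it; z points along the fingers, y is the line along which they close (so a half turn about z gives the same grasp; the last joint's range is limited). The gripper opens to 95 mm and grips with 3 to 60 N. Pads are 20 mm wide; open, the fingers measure 119 mm over their backs; the gripper's body (75 mm by 180 mm) begins 59 mm behind the grasp point.
Start: joints at [69.122, 28.126, 89.318, -0, 62.55, -6.05], TCP at [0.16, 0.604, 0.215] pointing down, gripper open.
Joint ranges: [-177.58, 177.58], [-47.91, 125.51], [2.72, 160], [-65.01, 245.01], [3.68, 167.84], [-153.87, 153.87]. Speed limits (degrees/s): [127.2, 127.2, 159.86, 180, 180, 180].

### API

Orientations are given as [roll, pitch, yaw] about the fixed x, y, z axes, in that order (R = Rz(yaw) Ry(pitch) Rx(roll)).
In Python, from station import env, viewer gives the robot as it stands.
- The arm moves only by the tool servo_tool, never from a script. Its argument "deltas" is a list of rows, each an object of numbers: "dx", "dy", "dz": the shift along the tool's x, y, z in m; "turn": the turn about the tool's z in degrees. In form: [{"dx": .., "dy": .., "dz": .., "turn": ..}, ...]. A call has 1 to 8 rows; each row shifts and turns the commanded pose from where the row before left it, along the tool's axes as they then stand; what a row does not reach is not made up. A row lasts 1/12 s, in which the tool goes at most 41.7 mm and 7.16 degrees, less where a joint would pass 70% of its speed; a pose out of reach is approached as far as the arm can. A call is refused whole if a number of a shift passes 0.0417 or a number of a turn 7.16, either way. A call with a gripper value outside its range is refused whole. "claw" is the closure, from 0 (fully open) to 1 (shut), set as the call begins (left out, the last holds). The fingers move at their own pace and stop on an object; "force" is the grip in N (left out, the last holds). Time passes only in rows, so rows that do not move let the fingers close. It gives the time, the measured TCP pose, the force, the opening and the grip force at its end, in the units of the state.
- env.sense(): the state, without advancing time (a new reading comes with each control period).
- viewer.camera(name): name is "scene" or "top"; returns the picture (400x640x3 uint8, red, green, blue); there is no depth.
- viewer.camera_params(name): a dict with "camera_matrix" (3x3 intrinsics, pixels), "D" ([k1, k2, p1, p2, k3] as OpenCV has them; the pictures are not rectified), "origin" and "attitude" of the camera in the world. Camera axes: x right, y up, looking along -z (the intrinsics and any distortion apply to the point x, -y, -z); pixel columns grow to the right and rows downward; lengths in m; the calibration is good to about 2 mm. A picture is of the moment at which its call begins. camera_params takes no time and is no camera call.
- env.hand_in(): hands the job in; it is judged then, once.
The state is a dict: "time": time; "joint_pos": joint angles; "dq": joint speeds; "joint_efforts": joint torques, N m; "ee_pos": TCP position; "tcp_rot": TCP orientation; "contact_force": force on the tool from outside, world axes, zero at the start; "wrist_torque": the same for the moment, N m; "gripper_width": finger opening in m; "grip_force": force on a finger pad.
Only numpy, scipy, OpenCV 4.12 (cv2) and the standard library are available. Lean on these libraries where they do the work, as an engineer would, in place of code of your own. Each camera call takes 0.05 s, during which the arm holds its last target. There are 200 camera calls.

## Working session

There is one attempt and no reset: what is moved stays moved. The work goes in short steps, Python scripts to look and compute and a tool call to move; the robot and the scene stay as the last step left them, time stands still between calls to the robot, and variables do not carry over. Pictures are saved under pics/ and viewed, at most 14 in all, crops included, and the job is handed in when it is done.

Besides the shell and the picture viewer there is one more tool, called after "Emit:" by a JSON object that holds its "method" and its "body", one argument or row to a line. servo_tool: Moves the arm, as the interface text tells. Its arguments: {"type":"object","properties":{"deltas":{"type":"array","items":{"type":"object","properties":{"dx":{"type":"number"},"dy":{"type":"number"},"dz":{"type":"number"},"turn":{"type":"number"}}}},"claw":{"type":"number"},"force":{"type":"number"}},"required":["deltas"]}

```bash
mkdir -p pics; ls; python3 - <<'E'
from station import env, viewer
import cv2
for n in ("top","scene"):
    im=viewer.camera(n); cv2.imwrite(f"pics/{n}0.png",im[:,:,::-1]); p=viewer.camera_params(n); print(n,p)
s=env.sense(); print(s)
E
```

```text
pics
top {'camera_matrix': array([[444.28088653,   0.        , 314.4918658 ],
       [  0.        , 444.28088653, 191.2330495 ],
       [  0.        ,   0.        ,   1.        ]]), 'D': array([-0.12482161,  0.        ,  0.        ,  0.        ,  0.        ]), 'origin': array([0.36148376, 0.00712477, 1.34045881]), 'attitude': array([  7.33296178,  -0.40501612, -88.97408926])}
scene {'camera_matrix': array([[470.39708865,   0.        , 320.56615934],
       [  0.        , 470.39708865, 202.49273635],
       [  0.        ,   0.        ,   1.        ]]), 'D': array([-0.05533447,  0.        ,  0.        ,  0.        ,  0.        ]), 'origin': array([-0.48010741, -0.82791516,  0.88796835]), 'attitude': array([ 57.41861641,   1.20607769, -51.18215059])}
{'time': 0.1, 'joint_pos': array([ 6.91206875e+01,  2.81589014e+01,  8.93494928e+01,  4.27344826e-05,
        6.25491721e+01, -6.05277149e+00]), 'dq': array([-0.01574956,  0.02891251, -0.02498846,  0.00175922,  0.07305419,
       -0.02214934]), 'joint_efforts': array([ 3.13591074e-03, -6.13620687e+01, -2.58605719e+01,  6.94048544e-02,
        4.70312568e-02, -5.62947048e-05]), 'ee_pos': array([0.1598502 , 0.60396501, 0.21412243]), 'tcp_rot': array([-1.79942759e+02, -6.10772418e-03,  1.65173436e+02]), 'contact_force': array([ 0.41582109, -0.00836485, -0.34605281]), 'wrist_torque': array([-0.02929732,  0.01595952, -0.01756755]), 'grip_force': 0.0, 'gripper_width': 0.09532044035503673}
```

View pics/top0.png

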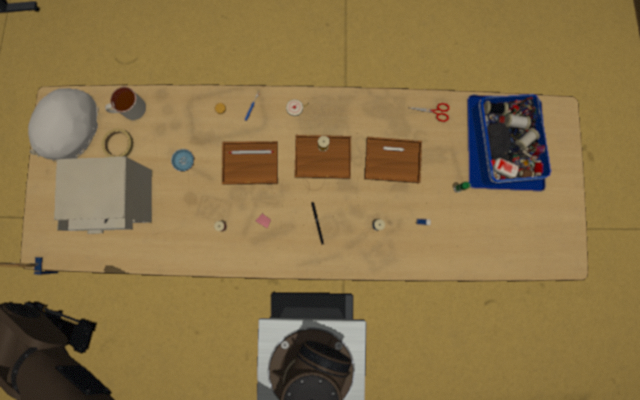

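View pics/scene0.png

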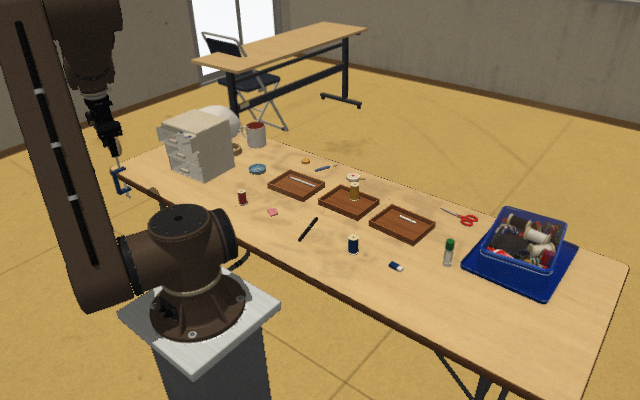

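The top picture shows, in the near row, the red spool (220,226), chalk (264,221), pen (318,222), blue spool (379,225) and eraser (423,222). The trays hold the pen (250,162), spool (322,157) and chalk stick (393,160). The dish is at (183,160) and the glue stick at (460,186). In the scene view the arm stands clear at the left.

```bash
cat > h.py <<'E'
import numpy as np, cv2
from scipy.spatial.transform import Rotation as R
from station import env, viewer
def ray(cam,px):
    p=viewer.camera_params(cam)
    u=cv2.undistortPoints(np.array(px,float).reshape(-1,1,2),p["camera_matrix"],p["D"]).reshape(-1,2)
    d=np.c_[u[:,0],-u[:,1],-np.ones(len(u))]
    return p["origin"],R.from_euler("xyz",p["attitude"],degrees=True).apply(d)
def onplane(cam,px,z):
    o,d=ray(cam,px); return o+d*((z-o[2])/d[:,2])[:,None]
def pix(cam,pts):
    p=viewer.camera_params(cam)
    q=R.from_euler("xyz",p["attitude"],degrees=True).inv().apply(np.atleast_2d(pts)-p["origin"])
    return cv2.projectPoints(q*[1,-1,-1],np.zeros(3),np.zeros(3),p["camera_matrix"],p["D"])[0].reshape(-1,2)
E
python3 - <<'E'
import cv2,numpy as np
t=cv2.imread("pics/top0.png");s=cv2.imread("pics/scene0.png")
f=lambda im,x,y,w,h,k:cv2.resize(im[y:y+h,x:x+w],(w*k,h*k),interpolation=cv2.INTER_NEAREST)
a=f(t,205,125,130,125,6)[:300*2]; 
cv2.imwrite("pics/c1.png",f(t,205,200,130,50,6)); cv2.imwrite("pics/c2.png",f(t,300,125,130,65,6)); 
b=np.vstack([f(t,205,200,130,50,6),f(t,310,200,130,50,6)]); cv2.imwrite("pics/row.png",b)
E
```

```text
(no output)
```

View pics/row.png

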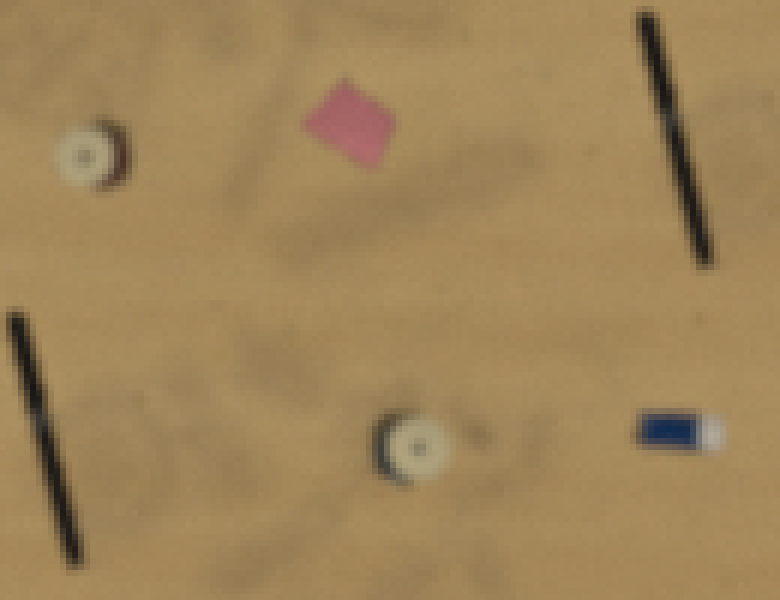

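The crop shows the spools' pale top flanges: red at about (218.7,225.5) and blue at (379.2,224). It also shows the chalk rotated, the pen slanted, and the eraser with its white end to the right.

```bash
cat > m.py <<'E'
from h import *
def measure(top, scene=None):
    hsv=cv2.cvtColor(top,cv2.COLOR_RGB2HSV).astype(int); H,S,V=[hsv[...,i] for i in range(3)]
    def blob(m,box,n=1):
        x0,y0,x1,y1=box; k=np.zeros(m.shape,bool); k[y0:y1,x0:x1]=m[y0:y1,x0:x1]
        c=max(cv2.findContours(k.astype(np.uint8),0,cv2.CHAIN_APPROX_NONE)[0],key=cv2.contourArea); return c.reshape(-1,2)
    def rect(c,z):
        p=onplane("top",c,z)[:,:2]*1000; (cx,cy),(w,h),a=cv2.minAreaRect(p.astype(np.float32)); 
        return np.round([cx,cy,w,h,(a if w>h else a+90)],1)   # angle of the long axis from world x
    return blob,rect,H,S,V
E
python3 - <<'E'
from m import *
t=viewer.camera("top"); blob,rect,H,S,V=measure(t)
lab=cv2.cvtColor(t,cv2.COLOR_RGB2LAB).astype(float)
bg=np.median(lab[200:250,205:440].reshape(-1,3),0); D=np.linalg.norm(lab-bg,axis=2)
print("chalk",rect(blob(D>18,(245,205,285,240)),.006))
print("pen",rect(blob(D>40,(300,195,335,250)),.008))
print("eraser",rect(blob(D>30,(405,205,440,240)),.012))
for n,x0,h in(("red",205,.052),("blue",362,.056)):
    m=(S<85)&(V>150); c=blob(m,(x0,210,x0+32,240)); (x,y),r=cv2.minEnclosingCircle(c); print(n,x,y,r,cv2.contourArea(c),onplane("top",[[x,y]],h))
for n,b in(("pen",(212,132,288,195)),("spool",(285,126,358,188)),("mark",(356,130,430,192))):
    m=((H<12)&(S>110)&(V<150)); c=blob(m,b); print(n,rect(c,.022))
s=viewer.camera("scene"); 
h=cv2.cvtColor(s,cv2.COLOR_RGB2HSV).astype(int)
g=cv2.cvtColor(t,cv2.COLOR_RGB2HSV).astype(int)
m=(g[...,0]>45)&(g[...,0]<90)&(g[...,1]>120);c=blob(m,(445,170,470,200));print("glue",onplane("top",[c.mean(0)],.086))
m=(g[...,0]>90)&(g[...,0]<115)&(g[...,1]>100);c=blob(m,(165,140,205,180));print("dish",onplane("top",[c.mean(0)],.015))
E
```

```text
chalk [443.6 153.2  40.9  29.8  61.6]
pen [438.   -8.6 130.2  10.9  15. ]
eraser [ 446.6 -322.2   15.1   31.    90.8]
red 218.5 225.5 4.527792930603027 48.0 [[0.42165112 0.27849007 0.052     ]]
blue 379.5 224.5 4.743516445159912 59.0 [[ 0.43321296 -0.18922643  0.056     ]]
pen [646.7 261.3   6.2   9.3  90.9]Traceback (most recent call last):
  File "<stdin>", line 11, in <module>
  File "m.py", line 6, in blob
    c=max(cv2.findContours(k.astype(np.uint8),0,cv2.CHAIN_APPROX_NONE)[0],key=cv2.contourArea); return c.reshape(-1,2)
ValueError: max() iterable argument is empty
```

```bash
python3 - <<'E'
from m import *
t=viewer.camera("top"); blob,rect,H,S,V=measure(t)
lab=cv2.cvtColor(t,cv2.COLOR_RGB2LAB).astype(float)
bg=np.median(lab[200:250,205:440].reshape(-1,3),0); D=np.linalg.norm(lab-bg,axis=2)
for th in(12,16,20,25): print("eraser",rect(blob(D>th,(405,205,440,240)),.012))
for n,b in(("pen",(212,132,288,195)),("spool",(285,126,358,188)),("mark",(356,130,430,192))):
  print(n,rect(blob(D>25,b),.022),t[150,300],t[178,340])
g=np.dstack([H,S,V])
print(t[186,455:468],t[160,183])
m=(H>45)&(H<90)&(S>90);c=blob(m,(445,170,472,200));print("glue",onplane("top",[c.mean(0)],.086))
m=(H>90)&(H<115)&(S>80);c=blob(m,(165,140,205,180));print("dish",onplane("top",[c.mean(0)],.015))
# scene cross check: spools/chalk/eraser
s=viewer.camera("scene"); L=cv2.cvtColor(s,cv2.COLOR_RGB2HSV).astype(int)
print(pix("scene",[[.4217,.2785,.026],[.4332,-.1892,.028],[.4436,.1532,.006],[.4466,-.325,.012],[.438,-.0086,.008]]).round(1))
m=((L[...,0]>165)|(L[...,0]<5))&(L[...,1]>120)&(L[...,2]>60)
c=blob(m,(230,180,250,215));print("red px",c.min(0),c.max(0))
m=(L[...,0]>100)&(L[...,0]<130)&(L[...,1]>110)
c=blob(m,(340,225,368,262));print("blue px",c.min(0),c.max(0))
m=((L[...,0]>160)|(L[...,0]<5))&(L[...,1]>60)
c=blob(m,(260,200,285,222));print("chalk px",c.min(0),c.max(0),c.mean(0))
E
```

```text
eraser [ 446.6 -326.8   21.2   46.2   90.8]
eraser [ 446.6 -326.8   21.2   46.2   90.8]
eraser [ 447.3 -327.1   45.6   21.    82.8]
eraser [ 448.1 -326.8   18.1   40.    90.8]
pen [615.9 198.3 132.7 172.8  91.1] [115  70  32] [116  89  57]
spool [638.2 -21.9 172.1 135.9  89.6] [115  70  32] [116  89  57]
mark [ 632.6 -235.7  173.8  135.7   87. ] [115  70  32] [116  89  57]
[[68 69 52]
 [47 58 36]
 [32 52 30]
 [31 50 34]
 [37 53 38]
 [26 46 29]
 [13 44 20]
 [12 59 28]
 [20 82 39]
 [21 89 42]
 [26 93 45]
 [23 90 44]
 [24 87 39]] [ 94 114 119]
glue [[ 0.54907689 -0.43373435  0.086     ]]
dish [[0.63521884 0.40893002 0.015     ]]
[[241.  196.7]
 [351.8 244.3]
 [271.6 210.6]
 [393.  264. ]
 [306.8 227.6]]
red px [239 193] [245 203]
blue px [349 240] [357 252]
chalk px [267 208] [277 215] [272.07692308 211.38461538]
```

Emit:
{"method": "servo_tool", "body": {
  "deltas": [
    {"turn":-7.1},
    {"turn":-7.1},
    {"turn":-0.6},
    {"dx":-0.012,"dy":-0.031},
    {"dx":-0.012,"dy":-0.031},
    {"dx":-0.012,"dy":-0.031},
    {"dx":-0.012,"dy":-0.031},
    {"dx":-0.012,"dy":-0.031}
  ],
  "claw": 0.3,
  "force": 15
}}

```text
$.deltas[0]: bad value
```

Emit:
{"method": "servo_tool", "body": {
  "deltas": [
    {"dx":0,"dy":0,"dz":0,"turn":-7.1},
    {"dx":0,"dy":0,"dz":0,"turn":-7.1},
    {"dx":0,"dy":0,"dz":0,"turn":-0.6},
    {"dx":-0.012,"dy":-0.031,"dz":0,"turn":0},
    {"dx":-0.012,"dy":-0.031,"dz":0,"turn":0},
    {"dx":-0.012,"dy":-0.031,"dz":0,"turn":0},
    {"dx":-0.012,"dy":-0.031,"dz":0,"turn":0},
    {"dx":-0.012,"dy":-0.031,"dz":0,"turn":0}
  ],
  "claw": 0.3,
  "force": 15
}}

```text
time: 0.92
ee_pos: [0.22, 0.4477, 0.2146]
tcp_rot: [180.0, 0.0, 179.8]
contact_force: [1.1, -0.2, 0.2]
gripper_width: 0.0667
grip_force: 0.0
```

Emit:
{"method": "servo_tool", "body": {
  "deltas": [
    {"dx":-0.0288,"dy":-0.0242,"dz":0.0115,"turn":0},
    {"dx":-0.0288,"dy":-0.0242,"dz":0.0115,"turn":0},
    {"dx":-0.0288,"dy":-0.0242,"dz":0.0115,"turn":0},
    {"dx":-0.0288,"dy":-0.0242,"dz":0.0115,"turn":0},
    {"dx":-0.0288,"dy":-0.0242,"dz":0.0115,"turn":0},
    {"dx":-0.0288,"dy":-0.0242,"dz":0.0115,"turn":0},
    {"dx":-0.0288,"dy":-0.0242,"dz":0.0115,"turn":0},
    {"dx":0,"dy":0,"dz":0.03,"turn":0}
  ]
}}

```text
time: 1.58
ee_pos: [0.4271, 0.2772, 0.1057]
tcp_rot: [179.9, 0.4, 179.5]
contact_force: [0.6, -0.2, 0.3]
gripper_width: 0.0668
grip_force: 0.0
```

```bash
python3 - <<'E'
from h import *
s=env.sense(); print(s["ee_pos"],s["tcp_rot"])
t=viewer.camera("scene"); x,y=[int(v) for v in pix("scene",[[.4217,.2785,.05]])[0]]
a=t[y-60:y+40,x-60:x+60]; cv2.imwrite("pics/a1.png",cv2.resize(a,None,fx=5,fy=5)[:,:,::-1])
print(pix("scene",[s["ee_pos"],[.4217,.2785,.052],[.4217,.2785,0]])-[x-60,y-60])
E
```

```text
[0.42707496 0.27723459 0.10569555] [179.85481618   0.36555538 179.51832419]
[[59.79806678 46.29935795]
 [60.15045895 60.29732965]
 [61.81022129 72.91209385]]
```

View pics/a1.png

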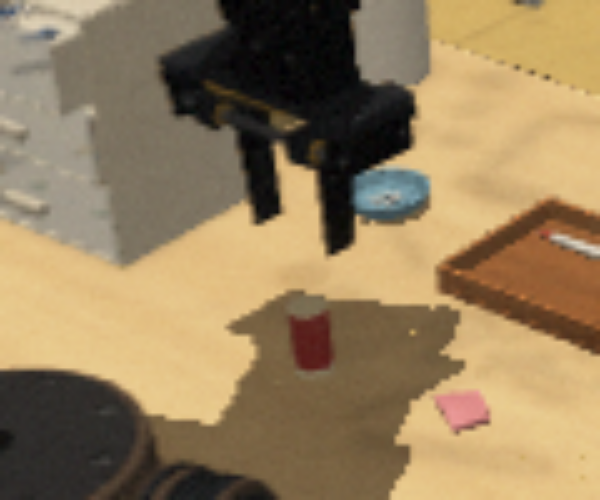

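The crop shows the gripper above the red spool (310,335 in the crop), with the fingers straddling it and all clear.

Emit:
{"method": "servo_tool", "body": {
  "deltas": [
    {"dx":0,"dy":0,"dz":0,"turn":0},
    {"dx":0,"dy":0,"dz":0.03,"turn":0},
    {"dx":0,"dy":0,"dz":0.03,"turn":0},
    {"dx":0,"dy":0,"dz":0.022,"turn":0},
    {"dx":0,"dy":0,"dz":0.014,"turn":0},
    {"dx":0,"dy":0,"dz":0,"turn":0},
    {"dx":0,"dy":0,"dz":0,"turn":0}
  ]
}}

```text
time: 2.22
ee_pos: [0.421, 0.2806, 0.009]
tcp_rot: [-180.0, -0.0, 180.0]
contact_force: [-0.4, -0.4, 0.4]
gripper_width: 0.0668
grip_force: 0.0
```

Emit:
{"method": "servo_tool", "body": {
  "deltas": [
    {"dx":0,"dy":-0.002,"dz":0.0015,"turn":0},
    {"dx":0,"dy":0,"dz":0,"turn":0},
    {"dx":0,"dy":0,"dz":0,"turn":0},
    {"dx":0,"dy":0,"dz":0,"turn":0},
    {"dx":0,"dy":0,"dz":0,"turn":0},
    {"dx":0,"dy":0,"dz":0,"turn":0},
    {"dx":0,"dy":0,"dz":0,"turn":0},
    {"dx":0,"dy":0,"dz":0,"turn":0}
  ],
  "claw": 1
}}

```text
time: 2.88
ee_pos: [0.4215, 0.2777, 0.0067]
tcp_rot: [180.0, 0.0, 180.0]
contact_force: [-0.5, -0.8, 2.3]
gripper_width: 0.0257
grip_force: 15.0
```

```bash
python3 - <<'E'
from h import *
print(env.sense()["gripper_width"])
t=viewer.camera("scene"); x,y=[int(v) for v in pix("scene",[[.4217,.2785,.04]])[0]]
a=cv2.resize(t[y-25:y+25,x-30:x+30],None,fx=8,fy=8,interpolation=2)
t=viewer.camera("top"); x,y=[int(v) for v in pix("top",[[.4217,.2785,.04]])[0]]
b=cv2.resize(t[y-25:y+25,x-20:x+20],None,fx=8,fy=8,interpolation=2)
cv2.imwrite("pics/a2.png",np.hstack([a,b])[:,:,::-1])
E
```

```text
0.025679724132300356
```

View pics/a2.png

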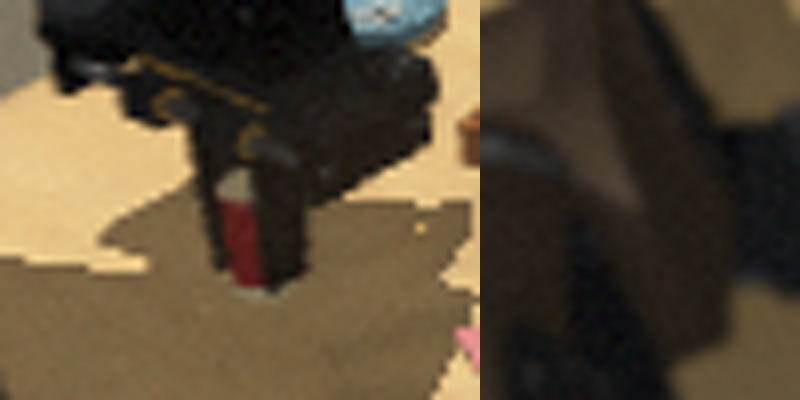

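The spool leans about 9° in the fingers: one tip caught the bottom flange. I'll open, rise a little and grip again.

Emit:
{"method": "servo_tool", "body": {
  "deltas": [
    {"dx":0,"dy":0,"dz":0,"turn":0},
    {"dx":0,"dy":0,"dz":0,"turn":0},
    {"dx":0,"dy":0,"dz":0,"turn":0},
    {"dx":0,"dy":0,"dz":-0.0045,"turn":0},
    {"dx":0,"dy":0,"dz":0,"turn":0},
    {"dx":0,"dy":0,"dz":0,"turn":0},
    {"dx":0,"dy":0,"dz":0,"turn":0}
  ],
  "claw": 0.5
}}

```text
time: 3.57
ee_pos: [0.4214, 0.2777, 0.0112]
tcp_rot: [180.0, 0.0, 180.0]
contact_force: [-0.2, 0.7, -0.4]
gripper_width: 0.0479
grip_force: 0.0
```

Emit:
{"method": "servo_tool", "body": {
  "deltas": [
    {"dx":0,"dy":0,"dz":0,"turn":0},
    {"dx":0,"dy":0,"dz":0,"turn":0},
    {"dx":0,"dy":0,"dz":0,"turn":0},
    {"dx":0,"dy":0,"dz":0,"turn":0},
    {"dx":0,"dy":0,"dz":0,"turn":0},
    {"dx":0,"dy":0,"dz":0,"turn":0}
  ],
  "claw": 1
}}

```text
time: 4.07
ee_pos: [0.4214, 0.2777, 0.0111]
tcp_rot: [180.0, 0.0, 180.0]
contact_force: [-0.6, -0.3, -0.5]
gripper_width: 0.0252
grip_force: 15.0
```

```bash
python3 - <<'E'
from h import *
print(env.sense()["gripper_width"])
t=viewer.camera("scene"); x,y=[int(v) for v in pix("scene",[[.4217,.2785,.04]])[0]]
a=cv2.resize(t[y-25:y+25,x-30:x+30],None,fx=8,fy=8,interpolation=2)
cv2.imwrite("pics/a3.png",a[:,:,::-1])
E
```

```text
0.025194121732235616
```

View pics/a3.png

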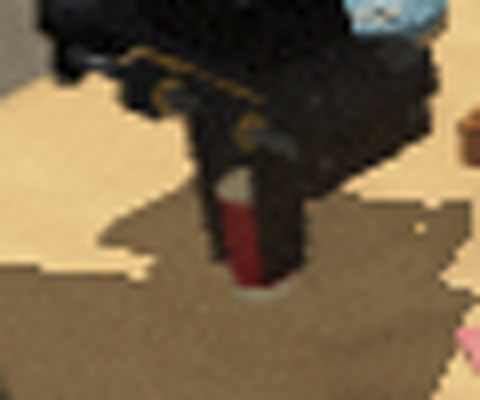

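It still reads 25 mm, at a different height. I'll lift and look at it clear of the table.

Emit:
{"method": "servo_tool", "body": {
  "deltas": [
    {"dx":0,"dy":0,"dz":-0.02,"turn":0},
    {"dx":0,"dy":0,"dz":-0.03,"turn":0},
    {"dx":0,"dy":0,"dz":-0.03,"turn":0},
    {"dx":0,"dy":0,"dz":-0.03,"turn":0},
    {"dx":0,"dy":0,"dz":0,"turn":0}
  ],
  "claw": 1
}}

```text
time: 4.53
ee_pos: [0.4231, 0.2786, 0.1258]
tcp_rot: [179.8, 0.4, 180.0]
contact_force: [1.0, 0.1, -0.2]
gripper_width: 0.0255
grip_force: 15.0
```

```bash
python3 - <<'E'
from h import *
print(env.sense()["gripper_width"])
t=viewer.camera("scene"); x,y=[int(v) for v in pix("scene",[[.4217,.2785,.14]])[0]]
a=cv2.resize(t[y-30:y+30,x-30:x+30],None,fx=10,fy=10,interpolation=0)
cv2.imwrite("pics/a4.png",a[:,:,::-1])
e=env.sense()["ee_pos"]; print(e,(pix("scene",[e-[0,0,.011],e+[0,0,.041]])-[x-30,y-30])*10)
E
```

```text
0.025547288236275615
[0.42235719 0.27823185 0.12353273] [[313.50877056 380.09076105]
 [295.83057311 244.27709286]]
```

View pics/a4.png

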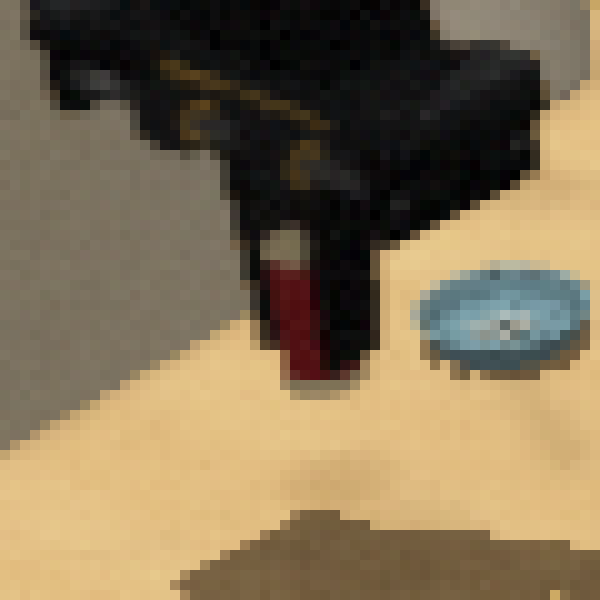

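The spool is held nearly upright, its base at (322,383) in the crop against an expected (313,380). It's good to carry.

Emit:
{"method": "servo_tool", "body": {
  "deltas": [
    {"dx":-0.012,"dy":-0.017,"dz":0,"turn":0},
    {"dx":-0.025,"dy":-0.033,"dz":0,"turn":0},
    {"dx":-0.025,"dy":-0.033,"dz":0,"turn":0},
    {"dx":-0.025,"dy":-0.033,"dz":0,"turn":0},
    {"dx":-0.025,"dy":-0.033,"dz":0,"turn":0},
    {"dx":-0.025,"dy":-0.033,"dz":0,"turn":0},
    {"dx":-0.025,"dy":-0.033,"dz":0,"turn":0},
    {"dx":-0.015,"dy":-0.033,"dz":0,"turn":0}
  ]
}}

```text
time: 5.25
ee_pos: [0.5997, 0.0275, 0.1196]
tcp_rot: [180.0, -0.0, 179.9]
contact_force: [-0.1, 0.3, -0.2]
gripper_width: 0.0254
grip_force: 15.0
```

Emit:
{"method": "servo_tool", "body": {
  "deltas": [
    {"dx":-0.005,"dy":-0.014,"dz":0,"turn":0},
    {"dx":0,"dy":0,"dz":0.025,"turn":0},
    {"dx":0,"dy":0,"dz":0.03,"turn":0},
    {"dx":0,"dy":0,"dz":0.025,"turn":0},
    {"dx":0,"dy":0,"dz":0.01,"turn":0},
    {"dx":0,"dy":0,"dz":0,"turn":0},
    {"dx":0,"dy":0,"dz":0,"turn":0}
  ]
}}

```text
time: 5.83
ee_pos: [0.6031, 0.0159, 0.0309]
tcp_rot: [180.0, -0.1, 180.0]
contact_force: [-0.2, 1.0, 1.0]
gripper_width: 0.0254
grip_force: 15.0
```

Emit:
{"method": "servo_tool", "body": {
  "deltas": [
    {"dx":0,"dy":0,"dz":0.006,"turn":0},
    {"dx":0,"dy":0,"dz":0.004,"turn":0},
    {"dx":0,"dy":0,"dz":0.003,"turn":0},
    {"dx":0,"dy":0,"dz":0,"turn":0},
    {"dx":0,"dy":0,"dz":0,"turn":0}
  ]
}}

```text
time: 6.25
ee_pos: [0.6033, 0.0156, 0.0184]
tcp_rot: [180.0, 0.0, 180.0]
contact_force: [-0.2, 0.8, -0.9]
gripper_width: 0.0253
grip_force: 15.0
```

Emit:
{"method": "servo_tool", "body": {
  "deltas": [
    {"dx":0,"dy":0,"dz":0.0012,"turn":0},
    {"dx":0,"dy":0,"dz":0,"turn":0},
    {"dx":0,"dy":0,"dz":0,"turn":0}
  ]
}}

```text
time: 6.5
ee_pos: [0.6033, 0.0156, 0.0171]
tcp_rot: [180.0, 0.0, 180.0]
contact_force: [-0.1, 0.5, -0.7]
gripper_width: 0.0254
grip_force: 15.0
```

Emit:
{"method": "servo_tool", "body": {
  "deltas": [
    {"dx":0,"dy":0,"dz":0,"turn":0},
    {"dx":0,"dy":0,"dz":0,"turn":0},
    {"dx":0,"dy":0,"dz":0,"turn":0},
    {"dx":0,"dy":0,"dz":0,"turn":0},
    {"dx":0,"dy":0,"dz":-0.01,"turn":0},
    {"dx":0,"dy":0,"dz":-0.02,"turn":0},
    {"dx":0,"dy":0,"dz":-0.03,"turn":0},
    {"dx":0,"dy":0,"dz":-0.03,"turn":0}
  ],
  "claw": 0.53
}}

```text
time: 7.17
ee_pos: [0.6028, 0.0156, 0.1082]
tcp_rot: [180.0, -0.1, 180.0]
contact_force: [0.0, 0.0, -0.3]
gripper_width: 0.0443
grip_force: 0.0
```

Emit:
{"method": "servo_tool", "body": {
  "deltas": [
    {"dx":0.0243,"dy":-0.0293,"dz":0,"turn":0},
    {"dx":0.0243,"dy":-0.0293,"dz":0,"turn":0},
    {"dx":0.0243,"dy":-0.0293,"dz":0,"turn":0},
    {"dx":0.0243,"dy":-0.0293,"dz":0,"turn":0},
    {"dx":0.0243,"dy":-0.0293,"dz":0,"turn":0},
    {"dx":0.0243,"dy":-0.0293,"dz":0,"turn":0},
    {"dx":0.0243,"dy":-0.0293,"dz":0,"turn":0},
    {"dx":0,"dy":0,"dz":0,"turn":0}
  ],
  "claw": 0.3
}}

```text
time: 7.83
ee_pos: [0.43, -0.1929, 0.1076]
tcp_rot: [-180.0, -0.0, 179.7]
contact_force: [-0.1, 0.1, 0.3]
gripper_width: 0.0663
grip_force: 0.0
```

```bash
python3 - <<'E'
from h import *
print(env.sense()["ee_pos"])
a=viewer.camera("top")[125:195,210:430]; b=viewer.camera("scene")[160:290,250:470]
r=lambda i:cv2.resize(i,None,fx=2.9,fy=2.9,interpolation=2)
cv2.imwrite("pics/a5.png",np.vstack([r(a),r(b)])[:,:,::-1])
E
```

```text
[ 0.42996444 -0.19292375  0.10763232]
```

View pics/a5.png

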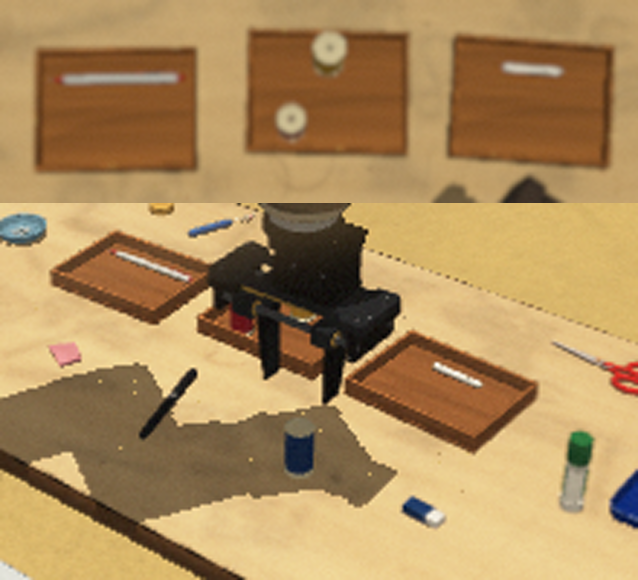

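The red spool stands in the spool tray at (291,119) of the top crop, near-left of the yellow one. The gripper is above the blue spool.

Emit:
{"method": "servo_tool", "body": {
  "deltas": [
    {"dx":0,"dy":0.001,"dz":0.028,"turn":0},
    {"dx":0,"dy":0,"dz":0.028,"turn":0},
    {"dx":0,"dy":0,"dz":0.022,"turn":0},
    {"dx":0,"dy":0,"dz":0.016,"turn":0},
    {"dx":0,"dy":0,"dz":0,"turn":0},
    {"dx":0,"dy":0,"dz":0,"turn":0}
  ]
}}

```text
time: 8.43
ee_pos: [0.4335, -0.1876, 0.0128]
tcp_rot: [180.0, -0.1, -179.9]
contact_force: [0.5, 0.1, 0.1]
gripper_width: 0.0668
grip_force: 0.0
```

Emit:
{"method": "servo_tool", "body": {
  "deltas": [
    {"dx":0,"dy":-0.0015,"dz":0,"turn":0},
    {"dx":0,"dy":0,"dz":0,"turn":0},
    {"dx":0,"dy":0,"dz":0,"turn":0},
    {"dx":0,"dy":0,"dz":0,"turn":0},
    {"dx":0,"dy":0,"dz":0,"turn":0},
    {"dx":0,"dy":0,"dz":0,"turn":0},
    {"dx":0,"dy":0,"dz":0,"turn":0},
    {"dx":0,"dy":0,"dz":0,"turn":0}
  ],
  "claw": 1
}}

```text
time: 9.1
ee_pos: [0.4332, -0.1901, 0.0131]
tcp_rot: [-180.0, 0.0, 180.0]
contact_force: [-0.3, -0.9, 3.3]
gripper_width: 0.0282
grip_force: 15.0
```

Emit:
{"method": "servo_tool", "body": {
  "deltas": [
    {"dx":0,"dy":0,"dz":-0.015,"turn":0},
    {"dx":0,"dy":0,"dz":-0.03,"turn":0},
    {"dx":0,"dy":0,"dz":-0.03,"turn":0},
    {"dx":0,"dy":0,"dz":-0.03,"turn":0},
    {"dx":0,"dy":0,"dz":-0.005,"turn":0},
    {"dx":0,"dy":0,"dz":0,"turn":0}
  ]
}}

```text
time: 9.6
ee_pos: [0.4337, -0.1902, 0.1244]
tcp_rot: [-179.9, 0.2, 180.0]
contact_force: [-0.2, -0.9, -1.2]
gripper_width: 0.0282
grip_force: 15.0
```

Emit:
{"method": "servo_tool", "body": {
  "deltas": [
    {"dx":-0.012,"dy":0.01,"dz":0,"turn":0},
    {"dx":-0.0283,"dy":0.0217,"dz":0,"turn":0},
    {"dx":-0.0283,"dy":0.0217,"dz":0,"turn":0},
    {"dx":-0.0283,"dy":0.0217,"dz":0,"turn":0},
    {"dx":-0.0283,"dy":0.0217,"dz":0,"turn":0},
    {"dx":-0.0283,"dy":0.0217,"dz":0,"turn":0},
    {"dx":-0.0165,"dy":0.0115,"dz":0,"turn":0},
    {"dx":0,"dy":0,"dz":0,"turn":0}
  ]
}}

```text
time: 10.27
ee_pos: [0.6051, -0.0575, 0.1205]
tcp_rot: [180.0, -0.1, -179.9]
contact_force: [-0.5, -0.1, -0.3]
gripper_width: 0.0277
grip_force: 15.0
```

Emit:
{"method": "servo_tool", "body": {
  "deltas": [
    {"dx":0,"dy":0,"dz":0.02,"turn":0},
    {"dx":0,"dy":0,"dz":0.03,"turn":0},
    {"dx":0,"dy":0,"dz":0.03,"turn":0},
    {"dx":0,"dy":0,"dz":0.012,"turn":0},
    {"dx":0,"dy":0,"dz":0,"turn":0},
    {"dx":0,"dy":0,"dz":0,"turn":0}
  ]
}}

```text
time: 10.77
ee_pos: [0.6027, -0.0602, 0.0304]
tcp_rot: [180.0, -0.1, 180.0]
contact_force: [-0.9, 0.5, 0.0]
gripper_width: 0.0282
grip_force: 15.0
```

```bash
python3 - <<'E'
from h import *
e=env.sense()["ee_pos"]; t=viewer.camera("scene"); x,y=[int(v) for v in pix("scene",[e])[0]]
cv2.imwrite("pics/a6.png",cv2.resize(t[y-40:y+35,x-50:x+50],None,fx=8,fy=8,interpolation=0)[:,:,::-1])
print(e,(pix("scene",[e-[0,0,.0128],e+[0,0,.043]])-[x-50,y-40])*8)
E
```

```text
[ 0.60266013 -0.06024063  0.03042745] [[407.44261961 351.54156023]
 [409.13694405 238.57310951]]
```

View pics/a6.png

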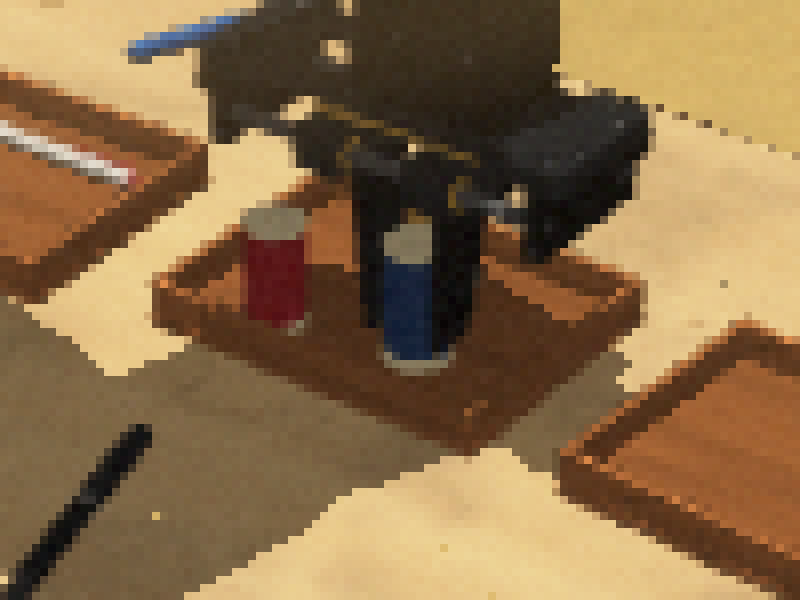

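The blue spool hangs over the spool tray, base at (415,358), nearly upright and clear of the red spool. I'll lower and release it.

Emit:
{"method": "servo_tool", "body": {
  "deltas": [
    {"dx":0,"dy":0,"dz":0.005,"turn":0},
    {"dx":0,"dy":0,"dz":0.004,"turn":0},
    {"dx":0,"dy":0,"dz":0.002,"turn":0},
    {"dx":0,"dy":0,"dz":0,"turn":0},
    {"dx":0,"dy":0,"dz":0,"turn":0},
    {"dx":0,"dy":0,"dz":0,"turn":0}
  ]
}}

```text
time: 11.32
ee_pos: [0.6032, -0.06, 0.0202]
tcp_rot: [180.0, 0.0, 180.0]
contact_force: [-0.6, -0.6, -0.2]
gripper_width: 0.0276
grip_force: 15.0
```

Emit:
{"method": "servo_tool", "body": {
  "deltas": [
    {"dx":0,"dy":0,"dz":0,"turn":0},
    {"dx":0,"dy":0,"dz":0,"turn":0},
    {"dx":0,"dy":0,"dz":0,"turn":0},
    {"dx":0,"dy":0,"dz":0,"turn":0},
    {"dx":0,"dy":0,"dz":-0.01,"turn":0},
    {"dx":0,"dy":0,"dz":-0.02,"turn":0},
    {"dx":0,"dy":0,"dz":-0.03,"turn":0},
    {"dx":0,"dy":0,"dz":-0.03,"turn":0}
  ],
  "claw": 0.52
}}

```text
time: 11.98
ee_pos: [0.6027, -0.0599, 0.1111]
tcp_rot: [180.0, -0.1, 180.0]
contact_force: [0.6, 0.9, 0.6]
gripper_width: 0.0455
grip_force: 0.0
```

Emit:
{"method": "servo_tool", "body": {
  "deltas": [
    {"dx":0.0195,"dy":-0.0334,"dz":0,"turn":0},
    {"dx":0.0195,"dy":-0.0334,"dz":0,"turn":0},
    {"dx":0.0195,"dy":-0.0334,"dz":0,"turn":0},
    {"dx":0.0195,"dy":-0.0334,"dz":0,"turn":0},
    {"dx":0.0195,"dy":-0.0334,"dz":0,"turn":0},
    {"dx":0.0195,"dy":-0.0334,"dz":0,"turn":0},
    {"dx":0.0195,"dy":-0.0334,"dz":0,"turn":0},
    {"dx":0.0195,"dy":-0.0334,"dz":0,"turn":0}
  ]
}}

```text
time: 12.65
ee_pos: [0.4458, -0.3286, 0.1108]
tcp_rot: [-180.0, 0.0, 180.0]
contact_force: [1.4, 0.2, 0.2]
gripper_width: 0.0455
grip_force: 0.0
```

Emit:
{"method": "servo_tool", "body": {
  "deltas": [
    {"dx":0,"dy":0,"dz":0,"turn":7.1},
    {"dx":0,"dy":0,"dz":0,"turn":7.1},
    {"dx":0,"dy":0,"dz":0,"turn":7.1},
    {"dx":0,"dy":0,"dz":0,"turn":7.1},
    {"dx":0,"dy":0,"dz":0,"turn":7.1},
    {"dx":0,"dy":0,"dz":0,"turn":7.1},
    {"dx":0,"dy":0,"dz":0,"turn":7.1},
    {"dx":0,"dy":0,"dz":0,"turn":7.1}
  ]
}}

```text
time: 13.32
ee_pos: [0.447, -0.3272, 0.1107]
tcp_rot: [180.0, 0.0, 122.8]
contact_force: [0.3, 1.1, -0.6]
gripper_width: 0.0459
grip_force: 0.0
```

Emit:
{"method": "servo_tool", "body": {
  "deltas": [
    {"dx":0,"dy":0,"dz":0,"turn":7.1},
    {"dx":0,"dy":0,"dz":0,"turn":7.1},
    {"dx":0,"dy":0,"dz":0,"turn":7.1},
    {"dx":0,"dy":0,"dz":0,"turn":7.1},
    {"dx":0,"dy":0,"dz":0,"turn":3.8},
    {"dx":0,"dy":0,"dz":0,"turn":0},
    {"dx":0,"dy":0,"dz":0,"turn":0}
  ]
}}

```text
time: 13.9
ee_pos: [0.447, -0.3272, 0.1104]
tcp_rot: [180.0, 0.0, 91.1]
contact_force: [0.1, -1.1, -0.5]
gripper_width: 0.0457
grip_force: 0.0
```

```bash
python3 - <<'E'
from h import *
s=env.sense(); print(s["ee_pos"],s["tcp_rot"])
a=viewer.camera("scene")[150:290,220:480]
cv2.imwrite("pics/a7.png",cv2.resize(a,None,fx=3,fy=3,interpolation=2)[:,:,::-1])
L=cv2.cvtColor(viewer.camera("scene"),cv2.COLOR_RGB2HSV).astype(int)
for n,m in(("blue",(L[...,0]>105)&(L[...,0]<130)&(L[...,1]>140)),):
    k=np.zeros(m.shape,np.uint8);k[255:278,380:412]=m[255:278,380:412]; ys,xs=np.nonzero(k); print(n,xs.min(),xs.max(),ys.min(),ys.max(),onplane("scene",[[xs.mean(),ys.mean()]],.009))
E
```

```text
[ 0.44703176 -0.32715982  0.11043137] [1.79977126e+02 1.47534060e-02 9.11121219e+01]
blue 389 397 262 268 [[ 0.44712855 -0.32487195  0.009     ]]
```

View pics/a7.png

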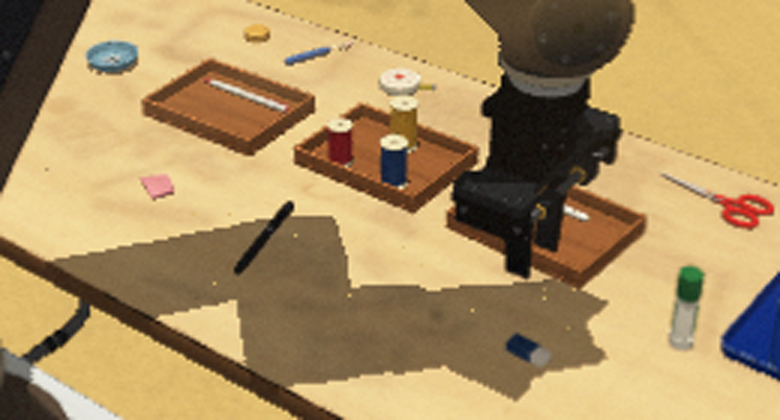

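Both spools stand upright in the tray at (340,142) and (394,160), and the gripper is above the eraser at (527,350).

Emit:
{"method": "servo_tool", "body": {
  "deltas": [
    {"dx":0,"dy":0,"dz":0.03,"turn":0},
    {"dx":0,"dy":0,"dz":0.03,"turn":0},
    {"dx":0,"dy":0,"dz":0.028,"turn":0},
    {"dx":0,"dy":0,"dz":0.015,"turn":0},
    {"dx":0,"dy":0,"dz":0.0035,"turn":0},
    {"dx":0,"dy":0,"dz":0,"turn":0},
    {"dx":0,"dy":0,"dz":0,"turn":0}
  ]
}}

```text
time: 14.58
ee_pos: [0.4473, -0.3274, 0.0041]
tcp_rot: [180.0, 0.0, 91.0]
contact_force: [0.1, -0.6, 0.6]
gripper_width: 0.0455
grip_force: 0.0
```

Emit:
{"method": "servo_tool", "body": {
  "deltas": [
    {"dx":0,"dy":0,"dz":0,"turn":0},
    {"dx":0,"dy":0,"dz":0,"turn":0},
    {"dx":0,"dy":0,"dz":0,"turn":0},
    {"dx":0,"dy":0,"dz":0,"turn":0},
    {"dx":0,"dy":0,"dz":0,"turn":0},
    {"dx":0,"dy":0,"dz":0,"turn":0}
  ],
  "claw": 1
}}

```text
time: 15.08
ee_pos: [0.4471, -0.3272, 0.0037]
tcp_rot: [180.0, 0.0, 91.0]
contact_force: [-0.1, 1.4, 4.1]
gripper_width: 0.0167
grip_force: 15.0
```

Emit:
{"method": "servo_tool", "body": {
  "deltas": [
    {"dx":0,"dy":0,"dz":-0.02,"turn":0},
    {"dx":0,"dy":0,"dz":-0.04,"turn":0},
    {"dx":0,"dy":0,"dz":-0.04,"turn":0},
    {"dx":0.0098,"dy":0.0338,"dz":0,"turn":0},
    {"dx":0.0098,"dy":0.0338,"dz":0,"turn":0},
    {"dx":0.0098,"dy":0.0338,"dz":0,"turn":0},
    {"dx":0.0098,"dy":0.0338,"dz":0,"turn":0},
    {"dx":0.0098,"dy":0.0338,"dz":0,"turn":0}
  ]
}}

```text
time: 15.75
ee_pos: [0.6165, -0.2745, 0.1036]
tcp_rot: [180.0, -0.0, 91.0]
contact_force: [0.4, -0.3, -0.5]
gripper_width: 0.0168
grip_force: 15.0
```

Emit:
{"method": "servo_tool", "body": {
  "deltas": [
    {"dx":0,"dy":0,"dz":0,"turn":0},
    {"dx":0,"dy":0,"dz":0.03,"turn":0},
    {"dx":0,"dy":0,"dz":0.03,"turn":0},
    {"dx":0,"dy":0,"dz":0.025,"turn":0},
    {"dx":0,"dy":0,"dz":0,"turn":0},
    {"dx":0,"dy":0,"dz":0,"turn":0}
  ]
}}

```text
time: 16.25
ee_pos: [0.6145, -0.2751, 0.0177]
tcp_rot: [-179.9, -0.1, 91.0]
contact_force: [0.1, -0.1, -0.2]
gripper_width: 0.0167
grip_force: 15.0
```

Emit:
{"method": "servo_tool", "body": {
  "deltas": [
    {"dx":0,"dy":0,"dz":0.005,"turn":0},
    {"dx":0,"dy":0,"dz":0.0035,"turn":0},
    {"dx":0,"dy":0,"dz":0,"turn":0},
    {"dx":0,"dy":0,"dz":0,"turn":0}
  ]
}}

```text
time: 16.58
ee_pos: [0.6154, -0.2755, 0.0108]
tcp_rot: [179.9, 0.0, 91.0]
contact_force: [0.1, -0.3, -0.7]
gripper_width: 0.0168
grip_force: 15.0
```

Emit:
{"method": "servo_tool", "body": {
  "deltas": [
    {"dx":0,"dy":0,"dz":0,"turn":0},
    {"dx":0,"dy":0,"dz":0,"turn":0},
    {"dx":0,"dy":0,"dz":0,"turn":0},
    {"dx":0,"dy":0,"dz":-0.015,"turn":0},
    {"dx":0,"dy":0,"dz":-0.03,"turn":0},
    {"dx":0,"dy":0,"dz":-0.04,"turn":0},
    {"dx":0,"dy":0,"dz":-0.02,"turn":0}
  ],
  "claw": 0.65
}}

```text
time: 17.17
ee_pos: [0.616, -0.2758, 0.1189]
tcp_rot: [179.8, 0.1, 91.0]
contact_force: [0.8, -0.1, 0.2]
gripper_width: 0.0335
grip_force: 0.0
```

Emit:
{"method": "servo_tool", "body": {
  "deltas": [
    {"dx":0.036,"dy":-0.0137,"dz":0,"turn":0},
    {"dx":0.036,"dy":-0.0137,"dz":0,"turn":0},
    {"dx":0.036,"dy":-0.0137,"dz":0,"turn":0},
    {"dx":0.036,"dy":-0.0137,"dz":0,"turn":0},
    {"dx":0.036,"dy":-0.0137,"dz":0,"turn":0},
    {"dx":0.036,"dy":-0.0137,"dz":0,"turn":0},
    {"dx":0.036,"dy":-0.0137,"dz":0,"turn":0},
    {"dx":0.036,"dy":-0.0137,"dz":0,"turn":0}
  ],
  "claw": 0.4
}}

```text
time: 17.83
ee_pos: [0.4998, 0.0123, 0.1152]
tcp_rot: [180.0, -0.0, 91.0]
contact_force: [1.1, -0.2, -0.1]
gripper_width: 0.0574
grip_force: 0.0
```

Emit:
{"method": "servo_tool", "body": {
  "deltas": [
    {"dx":0.036,"dy":-0.0137,"dz":0,"turn":0},
    {"dx":0.036,"dy":-0.0137,"dz":0,"turn":0},
    {"dx":0.036,"dy":-0.0137,"dz":0,"turn":0},
    {"dx":0.036,"dy":-0.0137,"dz":0,"turn":0},
    {"dx":0,"dy":0,"dz":0,"turn":7.1},
    {"dx":0,"dy":0,"dz":0,"turn":7.1},
    {"dx":0,"dy":0,"dz":0,"turn":7.1},
    {"dx":0,"dy":0,"dz":0,"turn":7.1}
  ]
}}

```text
time: 18.5
ee_pos: [0.4434, 0.1543, 0.1152]
tcp_rot: [180.0, -0.0, 62.3]
contact_force: [-0.1, -0.6, -0.0]
gripper_width: 0.0571
grip_force: 0.0
```

Emit:
{"method": "servo_tool", "body": {
  "deltas": [
    {"dx":0,"dy":0,"dz":0,"turn":1.0},
    {"dx":0,"dy":0,"dz":0.03,"turn":0},
    {"dx":0,"dy":0,"dz":0.025,"turn":0},
    {"dx":0,"dy":0,"dz":0.02,"turn":0},
    {"dx":0,"dy":0,"dz":0,"turn":0},
    {"dx":0,"dy":0,"dz":0,"turn":0}
  ]
}}

```text
time: 19.0
ee_pos: [0.4432, 0.1538, 0.0397]
tcp_rot: [-179.9, 0.1, 61.7]
contact_force: [0.1, -0.2, 0.6]
gripper_width: 0.0568
grip_force: 0.0
```

Emit:
{"method": "servo_tool", "body": {
  "deltas": [
    {"dx":0,"dy":0,"dz":0.02,"turn":0},
    {"dx":0,"dy":0,"dz":0.012,"turn":0},
    {"dx":0,"dy":0,"dz":0.005,"turn":0},
    {"dx":0,"dy":0,"dz":0,"turn":0},
    {"dx":0,"dy":0,"dz":0,"turn":0}
  ]
}}

```text
time: 19.42
ee_pos: [0.4439, 0.154, 0.0039]
tcp_rot: [180.0, -0.0, 61.6]
contact_force: [-0.2, 0.5, 0.2]
gripper_width: 0.057
grip_force: 0.0
```

Emit:
{"method": "servo_tool", "body": {
  "deltas": [
    {"dx":0,"dy":0,"dz":0,"turn":0},
    {"dx":0,"dy":0,"dz":0,"turn":0},
    {"dx":0,"dy":0,"dz":0,"turn":0},
    {"dx":0,"dy":0,"dz":0,"turn":0},
    {"dx":0,"dy":0,"dz":0,"turn":0},
    {"dx":0,"dy":0,"dz":0,"turn":0}
  ],
  "claw": 1
}}

```text
time: 19.92
ee_pos: [0.4435, 0.154, 0.0032]
tcp_rot: [180.0, -0.0, 61.6]
contact_force: [-0.3, 0.5, 4.7]
gripper_width: 0.0297
grip_force: 14.9
```

Emit:
{"method": "servo_tool", "body": {
  "deltas": [
    {"dx":0,"dy":0,"dz":-0.01,"turn":0},
    {"dx":0,"dy":0,"dz":-0.03,"turn":0},
    {"dx":0,"dy":0,"dz":-0.04,"turn":0},
    {"dx":0,"dy":0,"dz":-0.03,"turn":0},
    {"dx":0,"dy":0,"dz":0,"turn":-7.1},
    {"dx":0,"dy":0,"dz":0,"turn":-7.1},
    {"dx":0,"dy":0,"dz":0,"turn":-7.1},
    {"dx":0,"dy":0,"dz":0,"turn":-4.1}
  ]
}}

```text
time: 20.58
ee_pos: [0.4433, 0.1539, 0.1138]
tcp_rot: [180.0, -0.0, 87.4]
contact_force: [0.8, 0.1, -0.0]
gripper_width: 0.0296
grip_force: 14.9
```

Emit:
{"method": "servo_tool", "body": {
  "deltas": [
    {"dx":-0.0341,"dy":0.0194,"dz":0,"turn":0},
    {"dx":-0.0341,"dy":0.0194,"dz":0,"turn":0},
    {"dx":-0.0341,"dy":0.0194,"dz":0,"turn":0},
    {"dx":-0.0341,"dy":0.0194,"dz":0,"turn":0},
    {"dx":-0.0341,"dy":0.0194,"dz":0,"turn":0},
    {"dx":-0.0341,"dy":0.0194,"dz":0,"turn":0},
    {"dx":-0.0341,"dy":0.0194,"dz":0,"turn":0},
    {"dx":-0.0341,"dy":0.0194,"dz":0,"turn":0}
  ]
}}

```text
time: 21.25
ee_pos: [0.5843, -0.1287, 0.1137]
tcp_rot: [-180.0, -0.0, 87.0]
contact_force: [0.5, 0.7, 0.3]
gripper_width: 0.0295
grip_force: 14.9
```

Emit:
{"method": "servo_tool", "body": {
  "deltas": [
    {"dx":-0.0341,"dy":0.0194,"dz":0,"turn":0},
    {"dx":-0.0341,"dy":0.0194,"dz":0,"turn":0},
    {"dx":0,"dy":0,"dz":0,"turn":0},
    {"dx":0,"dy":0,"dz":0.03,"turn":0},
    {"dx":0,"dy":0,"dz":0.03,"turn":0},
    {"dx":0,"dy":0,"dz":0.02,"turn":0},
    {"dx":0,"dy":0,"dz":0,"turn":0},
    {"dx":0,"dy":0,"dz":0,"turn":0}
  ]
}}

```text
time: 21.92
ee_pos: [0.6188, -0.1966, 0.033]
tcp_rot: [-179.9, -0.0, 87.0]
contact_force: [0.3, -0.1, 0.7]
gripper_width: 0.0295
grip_force: 14.9
```

```bash
python3 - <<'E'
from h import *
e=env.sense()["ee_pos"]; t=viewer.camera("scene"); x,y=[int(v) for v in pix("scene",[e])[0]]
cv2.imwrite("pics/a8.png",cv2.resize(t[y-40:y+35,x-50:x+50],None,fx=8,fy=8,interpolation=2)[:,:,::-1]); print(e)
E
```

```text
[ 0.61877044 -0.19657013  0.0329675 ]
```

View pics/a8.png

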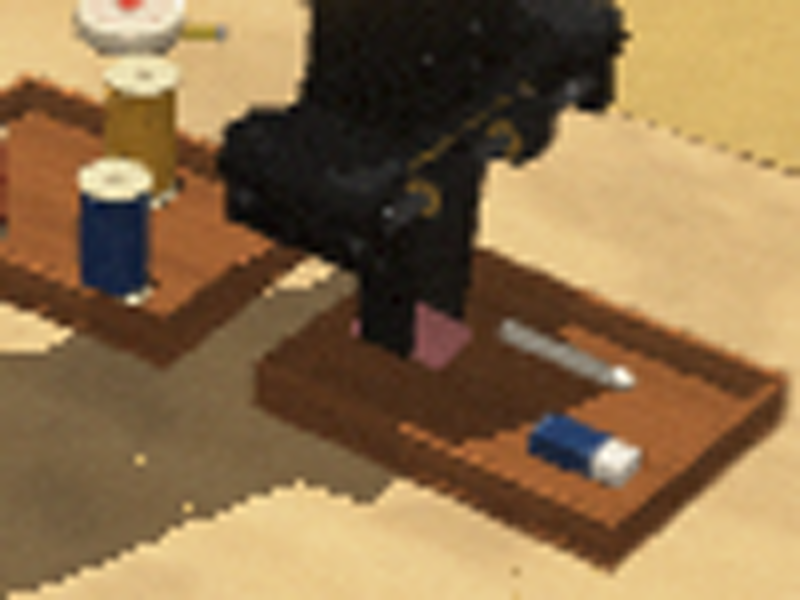

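The eraser lies flat in the tray at (585,450). The held chalk shows at (440,338), close to level.

Emit:
{"method": "servo_tool", "body": {
  "deltas": [
    {"dx":0,"dy":0,"dz":0.012,"turn":0},
    {"dx":0,"dy":0,"dz":0.008,"turn":0},
    {"dx":0,"dy":0,"dz":0.003,"turn":0},
    {"dx":0,"dy":0,"dz":0,"turn":0},
    {"dx":0,"dy":0,"dz":0,"turn":0}
  ]
}}

```text
time: 22.38
ee_pos: [0.6191, -0.1969, 0.0099]
tcp_rot: [-180.0, -0.0, 87.0]
contact_force: [0.3, -0.5, 0.1]
gripper_width: 0.0295
grip_force: 14.9
```

Emit:
{"method": "servo_tool", "body": {
  "deltas": [
    {"dx":0,"dy":0,"dz":0,"turn":0},
    {"dx":0,"dy":0,"dz":0,"turn":0},
    {"dx":0,"dy":0,"dz":0,"turn":0},
    {"dx":0,"dy":0,"dz":-0.015,"turn":0},
    {"dx":0,"dy":0,"dz":-0.03,"turn":0},
    {"dx":0,"dy":0,"dz":-0.04,"turn":0},
    {"dx":0,"dy":0,"dz":-0.02,"turn":0}
  ],
  "claw": 0.54
}}

```text
time: 22.97
ee_pos: [0.6201, -0.1973, 0.1189]
tcp_rot: [179.8, 0.1, 87.0]
contact_force: [0.3, 0.0, 1.3]
gripper_width: 0.0439
grip_force: 0.0
```

Emit:
{"method": "servo_tool", "body": {
  "deltas": [
    {"dx":0.0255,"dy":-0.0273,"dz":0,"turn":0},
    {"dx":0.0255,"dy":-0.0273,"dz":0,"turn":0},
    {"dx":0.0255,"dy":-0.0273,"dz":0,"turn":0},
    {"dx":0.0255,"dy":-0.0273,"dz":0,"turn":0},
    {"dx":0.0255,"dy":-0.0273,"dz":0,"turn":0},
    {"dx":0.0255,"dy":-0.0273,"dz":0,"turn":0},
    {"dx":0.0255,"dy":-0.0273,"dz":0,"turn":0},
    {"dx":0,"dy":0,"dz":0,"turn":7.1}
  ]
}}

```text
time: 23.63
ee_pos: [0.4328, -0.0053, 0.1151]
tcp_rot: [-179.8, -0.0, 80.1]
contact_force: [0.7, -0.6, 0.3]
gripper_width: 0.0438
grip_force: 0.0
```

Emit:
{"method": "servo_tool", "body": {
  "deltas": [
    {"dx":0,"dy":0,"dz":0,"turn":7.1},
    {"dx":0,"dy":0,"dz":0,"turn":7.1},
    {"dx":0,"dy":0,"dz":0,"turn":7.1},
    {"dx":0,"dy":0,"dz":0,"turn":7.1},
    {"dx":0,"dy":0,"dz":0,"turn":7.1},
    {"dx":0,"dy":0,"dz":0,"turn":7.1},
    {"dx":0,"dy":0,"dz":0,"turn":7.1},
    {"dx":0,"dy":0,"dz":0,"turn":7.1}
  ]
}}

```text
time: 24.3
ee_pos: [0.4379, -0.0086, 0.1152]
tcp_rot: [180.0, -0.0, 22.7]
contact_force: [0.6, -0.4, 0.5]
gripper_width: 0.044
grip_force: 0.0
```

Emit:
{"method": "servo_tool", "body": {
  "deltas": [
    {"dx":0,"dy":0,"dz":0,"turn":7.1},
    {"dx":0,"dy":0,"dz":0,"turn":1.0},
    {"dx":0,"dy":0,"dz":0.03,"turn":0},
    {"dx":0,"dy":0,"dz":0.03,"turn":0},
    {"dx":0,"dy":0,"dz":0.02,"turn":0},
    {"dx":0,"dy":0,"dz":0,"turn":0},
    {"dx":0,"dy":0,"dz":0,"turn":0}
  ]
}}

```text
time: 24.88
ee_pos: [0.4374, -0.0085, 0.0347]
tcp_rot: [-179.9, 0.1, 15.1]
contact_force: [1.1, 0.8, 1.0]
gripper_width: 0.0434
grip_force: 0.0
```

```bash
python3 - <<'E'
from h import *
s=env.sense();e=s["ee_pos"];print(e,s["tcp_rot"])
t=viewer.camera("scene"); x,y=[int(v) for v in pix("scene",[e])[0]]
cv2.imwrite("pics/a9.png",cv2.resize(t[y-50:y+30,x-35:x+110],None,fx=5,fy=5,interpolation=2)[:,:,::-1])
E
```

```text
[ 0.43742718 -0.00850615  0.03472798] [-1.79948053e+02  9.99787304e-02  1.50968067e+01]
```

View pics/a9.png

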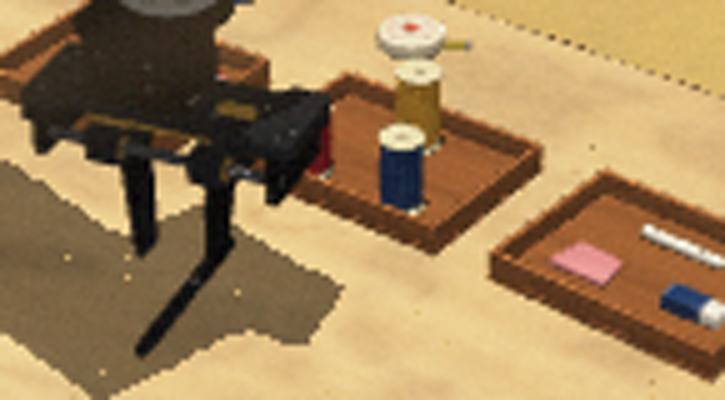

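The chalk lies flat at (587,262), and the fingers are over the pen and aligned with it. I'll go down and grip.

Emit:
{"method": "servo_tool", "body": {
  "deltas": [
    {"dx":0,"dy":0,"dz":0.018,"turn":0},
    {"dx":0,"dy":0,"dz":0.009,"turn":0},
    {"dx":0,"dy":0,"dz":0.004,"turn":0},
    {"dx":0,"dy":0,"dz":0,"turn":0},
    {"dx":0,"dy":0,"dz":0,"turn":0}
  ]
}}

```text
time: 25.35
ee_pos: [0.4379, -0.0086, 0.0044]
tcp_rot: [180.0, -0.0, 15.0]
contact_force: [0.0, -0.9, -0.3]
gripper_width: 0.0438
grip_force: 0.0
```

Emit:
{"method": "servo_tool", "body": {
  "deltas": [
    {"dx":0,"dy":0,"dz":0,"turn":0},
    {"dx":0,"dy":0,"dz":0,"turn":0},
    {"dx":0,"dy":0,"dz":0,"turn":0},
    {"dx":0,"dy":0,"dz":0,"turn":0},
    {"dx":0,"dy":0,"dz":0,"turn":0},
    {"dx":0,"dy":0,"dz":0,"turn":0},
    {"dx":0,"dy":0,"dz":0,"turn":0}
  ],
  "claw": 1
}}

```text
time: 25.93
ee_pos: [0.4378, -0.0086, 0.004]
tcp_rot: [-180.0, -0.0, 15.0]
contact_force: [-1.3, -0.3, 1.7]
gripper_width: 0.0088
grip_force: 15.0
```

Emit:
{"method": "servo_tool", "body": {
  "deltas": [
    {"dx":0,"dy":0,"dz":-0.02,"turn":0},
    {"dx":0,"dy":0,"dz":-0.04,"turn":0},
    {"dx":0,"dy":0,"dz":-0.04,"turn":0},
    {"dx":0,"dy":0,"dz":0,"turn":-7.1},
    {"dx":0,"dy":0,"dz":0,"turn":-7.1},
    {"dx":0,"dy":0,"dz":0,"turn":-7.1},
    {"dx":0,"dy":0,"dz":0,"turn":-7.1},
    {"dx":0,"dy":0,"dz":0,"turn":-7.1}
  ]
}}

```text
time: 26.6
ee_pos: [0.4376, -0.0085, 0.104]
tcp_rot: [180.0, -0.0, 50.8]
contact_force: [-0.5, 0.6, 0.2]
gripper_width: 0.0089
grip_force: 15.0
```

Emit:
{"method": "servo_tool", "body": {
  "deltas": [
    {"dx":0,"dy":0,"dz":0,"turn":-7.1},
    {"dx":0,"dy":0,"dz":0,"turn":-7.1},
    {"dx":0,"dy":0,"dz":0,"turn":-7.1},
    {"dx":0,"dy":0,"dz":0,"turn":-7.1},
    {"dx":0,"dy":0,"dz":0,"turn":-7.1},
    {"dx":0,"dy":0,"dz":0,"turn":-5},
    {"dx":0,"dy":0,"dz":0,"turn":0}
  ]
}}

```text
time: 27.18
ee_pos: [0.4376, -0.0085, 0.1038]
tcp_rot: [-180.0, -0.0, 91.2]
contact_force: [0.0, -0.0, -0.8]
gripper_width: 0.0087
grip_force: 15.0
```

Emit:
{"method": "servo_tool", "body": {
  "deltas": [
    {"dx":0.0291,"dy":0.0231,"dz":0,"turn":0},
    {"dx":0.0291,"dy":0.0231,"dz":0,"turn":0},
    {"dx":0.0291,"dy":0.0231,"dz":0,"turn":0},
    {"dx":0.0291,"dy":0.0231,"dz":0,"turn":0},
    {"dx":0.0291,"dy":0.0231,"dz":0,"turn":0},
    {"dx":0.0291,"dy":0.0231,"dz":0,"turn":0},
    {"dx":0.0291,"dy":0.0231,"dz":0,"turn":0},
    {"dx":0,"dy":0,"dz":0,"turn":0}
  ]
}}

```text
time: 27.85
ee_pos: [0.5989, 0.2023, 0.1036]
tcp_rot: [179.8, -0.1, 90.9]
contact_force: [-1.0, 0.5, 0.3]
gripper_width: 0.0086
grip_force: 15.0
```

Emit:
{"method": "servo_tool", "body": {
  "deltas": [
    {"dx":0,"dy":0,"dz":0.03,"turn":0},
    {"dx":0,"dy":0,"dz":0.025,"turn":0},
    {"dx":0,"dy":0,"dz":0.01,"turn":0},
    {"dx":0,"dy":0,"dz":0,"turn":0},
    {"dx":0,"dy":0,"dz":0,"turn":0}
  ]
}}

```text
time: 28.27
ee_pos: [0.596, 0.1977, 0.0391]
tcp_rot: [-180.0, 0.0, 90.9]
contact_force: [0.0, -0.6, 0.4]
gripper_width: 0.0089
grip_force: 15.0
```

```bash
python3 - <<'E'
from h import *
s=env.sense();e=s["ee_pos"];print(e,s["tcp_rot"],s["gripper_width"])
t=viewer.camera("scene"); x,y=[int(v) for v in pix("scene",[e])[0]]
cv2.imwrite("pics/b1.png",cv2.resize(t[y-45:y+35,x-50:x+50],None,fx=7,fy=7,interpolation=2)[:,:,::-1])
d=np.array([0,.066,0]); print((pix("scene",[e+d-[0,0,.004],e-d-[0,0,.004]])-[x-50,y-45])*7)
E
```

```text
[0.59599433 0.19769024 0.03914027] [-1.79966559e+02  1.51929295e-03  9.08836430e+01] 0.008892409369623013
[[258.91878591 286.81372611]
 [448.44785108 362.93151595]]
```

View pics/b1.png

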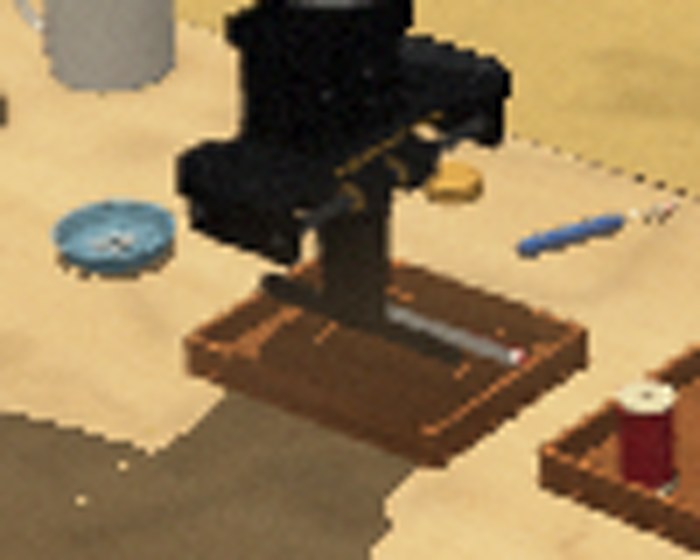

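The pen is held level over its tray, ends at (270,283) and (460,358), and clear of the sample. I'll lower and release it.

Emit:
{"method": "servo_tool", "body": {
  "deltas": [
    {"dx":0,"dy":0,"dz":0.016,"turn":0},
    {"dx":0,"dy":0,"dz":0.008,"turn":0},
    {"dx":0,"dy":0,"dz":0.005,"turn":0},
    {"dx":0,"dy":0,"dz":0,"turn":0},
    {"dx":0,"dy":0,"dz":0,"turn":0},
    {"dx":0,"dy":0,"dz":0,"turn":0}
  ]
}}

```text
time: 28.82
ee_pos: [0.5963, 0.198, 0.0106]
tcp_rot: [180.0, -0.0, 91.0]
contact_force: [-0.2, -0.1, 0.1]
gripper_width: 0.0086
grip_force: 15.0
```

Emit:
{"method": "servo_tool", "body": {
  "deltas": [
    {"dx":0,"dy":0,"dz":0,"turn":0},
    {"dx":0,"dy":0,"dz":0,"turn":0},
    {"dx":0,"dy":0,"dz":0,"turn":0},
    {"dx":0,"dy":0,"dz":-0.02,"turn":0},
    {"dx":0,"dy":0,"dz":-0.04,"turn":0},
    {"dx":0,"dy":0,"dz":-0.04,"turn":0},
    {"dx":0,"dy":0,"dz":-0.04,"turn":0}
  ],
  "claw": 0.68
}}

```text
time: 29.4
ee_pos: [0.5956, 0.1978, 0.1515]
tcp_rot: [-180.0, 0.0, 91.0]
contact_force: [0.9, -0.2, 0.6]
gripper_width: 0.0303
grip_force: 0.0
```

Emit:
{"method": "servo_tool", "body": {
  "deltas": [
    {"dx":0,"dy":-0.04,"dz":0,"turn":0},
    {"dx":0,"dy":-0.04,"dz":0,"turn":0},
    {"dx":0,"dy":-0.04,"dz":0,"turn":0},
    {"dx":0,"dy":0,"dz":0,"turn":0},
    {"dx":0,"dy":0,"dz":0,"turn":0}
  ]
}}

```text
time: 29.82
ee_pos: [0.4747, 0.196, 0.1507]
tcp_rot: [180.0, -0.0, 91.0]
contact_force: [-0.3, -0.4, 0.1]
gripper_width: 0.0304
grip_force: 0.0
```

```bash
python3 - <<'E'
from h import *
r=lambda i:cv2.resize(i,None,fx=2.3,fy=2.3,interpolation=2)
a=viewer.camera("top")[125:235,165:475]; b=viewer.camera("scene")[140:290,215:475]
b=cv2.resize(b,(713,411)); a=r(a)
cv2.imwrite("pics/b2.png",cv2.resize(np.vstack([a[:,:713],b]),None,fx=.89,fy=.89)[:,:,::-1])
E
```

```text
(no output)
```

View pics/b2.png

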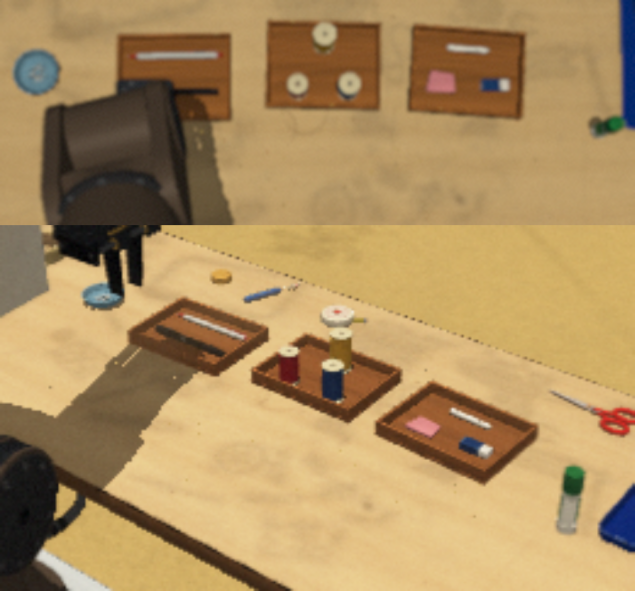

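The picture shows the spools upright at (288,363) and (332,380), the chalk and eraser flat, and the pen level on its tray's floor at (190,340). The dish and glue stick have not moved, so I'll hand in.

```bash
python3 -c "
from station import env
print(env.hand_in())"
```

```text
the job is handed in; nothing more can be done
None
```

All five things are in their matching trays and the job was handed in at about 30 s; the last picture showed both spools upright, the chalk, eraser and pen flat, and the glue stick and pin dish where they were, but the hand-in returned no verdict.

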